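# Load the last chopping board and switch the board steriliser on

### The arm

A 6-joint arm with a two-finger parallel gripper is mounted at the origin on the work surface. World frame = base frame: x ahead of the robot, y to its left, z up, the work surface at z = 0. Lengths are in m, angles in rad, forces in N, time in s.
With the tool pointing down it reaches from about 0.425 to 0.95 m from the base axis. Payload 3.5 kg.
Tool frame: the origin (TCP) lies between the finger pads; the fingertips stand 19 mm ahead of it and the grasp point (between the pads) is the TCP; z points along the fingers, y is the line along which they close (so a half turn about z gives the same grasp; the last joint's range is limited). The gripper opens to 85 mm and grips with 20 to 120 N. Pads are 22 mm wide; open, the fingers measure 114 mm over their backs; the gripper's body (76 mm by 85 mm) begins 54 mm behind the grasp point. The pads swing forward as they close: fully open they stand 13 mm farther back than shut.
Start: joints at [-1.446, 0.286, 1.577, -0, 1.279, -0.15], TCP at [0.183, -0.65, 0.25] pointing down, gripper open.
Joint ranges: [-2.77, 2.77], [-0.9, 2.22], [0.21, 2.48], [-1.53, 4.67], [0.24, 2.81], [-2.84, 2.84]. Speed limits (rad/s): [2.79, 2.79, 3.14, 3.14, 3.14, 3.14].

### API

Orientations are given as a unit quaternion [x, y, z, w].
In Python, from plant import monitor, eyes, ctrl gives the robot as it stands.
- The arm moves only by the shell command python3 -m handwheel 'ROWS' [FORCE]. ROWS is JSON, a list of rows, each a list of 7 numbers: the shift along the tool's x, y, z in units of 40 cm (1.0 is 40 cm), then the turn, a rotation vector about the tool's x, y, z in units of pi rad (1.0 is pi rad), then the opening, from -1 (shut) to 1 (fully open). A call has 1 to 12 rows; each row is the pose to reach, as a shift and turn from the pose commanded when the call began, along the tool's axes at that moment, turning the shorter way round; what a row does not reach only later rows make up. A row lasts 1/8 s, in which the tool goes at most 62.5 mm and 10.7 degrees, less where a joint would pass 70% of its speed; a pose out of reach is approached as far as the arm can. A call with a number of a shift or a turn outside -1 to 1 is refused whole. A call with a gripper value outside its range is refused whole. The fingers move at their own pace and stop on an object; FORCE is the grip in N (left out, the last holds). Time passes only in rows, so rows that repeat a pose let the fingers close. It gives the time, the measured TCP pose, the force, the opening and the grip force at its end, in the units of the state.
- monitor.get_state(): the state, without advancing time (a new reading comes with each control period).
- eyes.read_camera(name): name is "scene" or "top" or "wrist"; returns the picture (400x640x3 uint8, red, green, blue); there is no depth.
- eyes.camera_params(name): a dict with "K" (3x3 intrinsics, pixels), "R" (3x3) and "t" (3): a world point X has camera coordinates R X + t. Camera axes: x right, y down, z forward; pixel columns grow to the right and rows downward; lengths in m; the calibration is good to about 2 mm. The wrist camera is an equidistant fisheye: a pixel r from the principal point sees the ray r / f radians off the axis. A picture is of the moment at which its call begins: read the wrist's pose just before it. camera_params takes no time and is no camera call; for the wrist camera it gives the pose at the moment of the call.
- ctrl.sign_off(): hands the job in; it is judged then, once.
The state is a dict: "time": time; "qpos": joint angles; "dq": joint speeds; "joint_efforts": joint torques, N m; "eef_pos": TCP position; "tcp_rot": TCP orientation; "contact_force": force on the tool from outside, world axes, zero at the start; "wrist_torque": the same for the moment, N m; "opening": opening from 0.0 (shut) to 1.0 (fully open); "finger_force": force on a finger pad.
Only numpy, scipy, OpenCV 4.12 (cv2) and the standard library are available. Lean on these libraries where they do the work, as an engineer would, in place of code of your own. Each camera call takes 0.05 s, during which the arm holds its last target. There are 200 camera calls.

### The job

Take the green chopping board from the draining stand and stand it on its long edge in the steriliser's empty slot, fully down, about centred along the slot, and let go of it. Then push the dial's black paddle clockwise from the red dot until it clicks over its detent and stays at the green dot. Leave the boards already in the rack and everything else on the counter where they are.

Things in the scene. Friction and masses are not known exactly. Their poses are not given: they have to be found in the camera images.
- green_board: Loose green plastic chopping board, 150 x 12 x 100 mm (its x, y, z), 0.12 to 0.24 kg. Origin: centre of its lower long edge; x along that edge, y the board's normal, z up the board. It starts on its long edge in the draining stand, leaning 20 degrees from upright towards the stand's +y; its upper edge is free for a gripper at mid-length, front and back.
- stand: Fixed draining stand, grey foot 140 x 100 mm. Origin: on the counter under its centre. The board lies along its x; the board's lower edge is 20 mm to -y of the origin, 26 mm up. A steel trough holds the edge (front lip 13 mm high); two 8 mm back posts, 50 mm either side of the middle, reach 74 mm up the board's back. The board lifts out along its own plane.
- empty_slot: The empty slot, a fixed wire cradle in any of the rack's three places. Origin: slot's middle, 40 mm above the counter; the slot floor is 4 mm above it. x along the slot (board's long edge, either way round), y across. Four wires, 50 mm either side of the middle along x, leave an 18 mm gap across y up to z = 45 mm, flaring to 32 mm at z = 58; wire tops at 61 mm.
- steriliser: Fixed steel and white steriliser, 200 (x) by 360 mm (y), plinth top 40 mm up; origin on the counter under its centre. Slots lie parallel to its x at y = 10, 70 and 130 mm; boards in them top out 144 mm above the counter. The white control head covers y = -180 to -50 mm, its flat top 100 mm above the counter.
- dial_axis (a point): Point on the dial's upright axis, 126 mm above the counter (mid-height of the paddle). Hub 42 mm across. Axes as the steriliser's: seen from above, counter-clockwise from its x, the red dot (off) lies at 215 degrees and the green dot (on) at 155 degrees, 70 mm from the axis.
- paddle (a point): Point in the middle of the dial's black paddle, 42 mm out from the axis, 126 mm above the counter; its x axis points out along the paddle. The paddle reaches 58 mm out, is 14 mm thick and stands from 112 to 140 mm above the counter. It can be pushed on its side or pinched across its thickness.
- dial (a joint): Dial angle in rad, growing clockwise seen from above. 0: paddle at the red dot (off, sprung pocket). 1.05: at the green dot (on, sprung pocket). It resists with up to 0.35 N m (8 N at the paddle point), tips over at 0.52 and then snaps on to 1.05; short of that it springs back to 0. Pushed past 1.05 it springs back there; hard stop at 1.40.
- white_board: White chopping board of the same size, loose, standing in one of the other slots; leave it there. Origin and axes as for the green board.
- blue_board: Blue chopping board of the same size, loose, standing in one of the other slots; leave it there. Origin and axes as for the green board.
- sauce_bottle: Amber sauce bottle with a red cap, 60 mm across, 190 mm tall, beyond the rack; origin under its centre. Leave alone.
- spice_jar: Clear spice jar with a red cap, 64 mm across, 90 mm tall; origin under its centre. Leave alone.
- bowl: White bowl, 120 mm across, 55 mm tall, near the robot; origin under its centre. Leave alone.
- dish: Small blue sauce dish, 68 mm across, 22 mm tall, near the robot; origin under its centre. Leave alone.
- mug: White mug, 72 mm across, 85 mm tall, near the robot; origin under its centre. Leave alone.
- scraper: Steel dough scraper with a wooden grip lying flat beyond the rack, 85 x 110 mm, 16 mm high; origin near its centre on the counter. Leave alone.

How it is judged:
On the way, in this order (a step that is already met when the one before it is completed fails the run):
1. the green board stands fully down in the empty slot, let go (x of green_board in the frame of empty_slot between -0.03 and 0.03 m and y of green_board in the frame of empty_slot between -0.008 and 0.008 m and z of green_board in the frame of empty_slot between -0.002 and 0.009 m and angle between green_board's own z axis and vertical below 0.2 rad and angle between the x axis of green_board and the x axis of empty_slot, either way round below 0.15 rad and contact force between the fingers and green_board below 0.1 N), for 0.3 s.
2. the dial has clicked over its detent to the green dot (value of joint dial between 0.85 and 1.25 rad), for 0.2 s.
At the end, for the whole second after the job is handed in: The green board, released and at rest, is in the empty slot on its long edge: within 5 mm of the slot floor, 30 mm of its middle lengthwise, 8 mm across, 0.2 rad of upright, 0.15 rad of its direction. The dial rests in its on pocket (0.85 to 1.25 rad) (all of step 2 and x of green_board in the frame of empty_slot between -0.03 and 0.03 m and y of green_board in the frame of empty_slot between -0.008 and 0.008 m and z of green_board in the frame of empty_slot between -0.002 and 0.009 m and angle between green_board's own z axis and vertical below 0.2 rad and angle between the x axis of green_board and the x axis of empty_slot, either way round below 0.15 rad and linear speed of green_board below 0.03 m/s and velocity of joint dial between -0.2 and 0.2 rad/s); the robot touches nothing.
It fails at once if a board already in the rack is shifted more than 25 mm or tipped (distance of any of white_board, blue_board from where it was at the start of the episode above 0.025 m or angle between any of white_board, blue_board's own z axis and vertical above 0.35 rad).
It fails at once if another thing on the counter is shifted more than 30 mm or knocked over (distance of any of sauce_bottle, spice_jar, bowl, dish, mug, scraper from where it was at the start of the episode above 0.03 m or angle between any of sauce_bottle, spice_jar, bowl, dish, mug, scraper's own z axis and vertical above 0.5 rad).
It also fails if it takes over 51 s, if anything falls off the work surface, if the arm or the gripper's body presses on something with over 40 N, if the wrist force passes 120 N, or if a joint passes its speed limit or range.

## Working session

There is one attempt and no reset: what is moved stays moved. The work goes in short steps, Python scripts to look and compute and a shell command to move; the robot and the scene stay as the last step left them, time stands still between calls to the robot, and variables do not carry over. Pictures are saved under pics/ and viewed, at most 12 in all, crops included, and the job is handed in when it is done.

```bash
ls; mkdir -p pics; python3 - <<'E'
from plant import monitor, eyes
import cv2,numpy as np
for n in ("scene","top"):
    im=eyes.read_camera(n); cv2.imwrite(f"pics/{n}0.png",im[:,:,::-1])
    p=eyes.camera_params(n); print(n,np.round(p["K"],1).tolist(),np.round(p["R"],3).tolist(),np.round(p["t"],3).tolist())
s=monitor.get_state();print(s)
E
```

```text
pics
scene [[366.9, 0.0, 321.0], [0.0, 366.9, 199.1], [0.0, 0.0, 1.0]] [[0.179, 0.984, -0.017], [0.822, -0.159, -0.546], [-0.54, 0.084, -0.838]] [-0.126, -0.381, 1.287]
top [[362.7, 0.0, 323.5], [0.0, 362.7, 197.4], [0.0, 0.0, 1.0]] [[0.014, -1.0, 0.021], [-0.989, -0.017, -0.15], [0.15, -0.019, -0.989]] [0.005, 0.573, 1.024]
{'time': 0.1, 'qpos': array([-1.44602671e+00,  2.87118723e-01,  1.57804423e+00,  9.45873633e-06,
        1.27859389e+00, -1.50019465e-01]), 'dq': array([ 2.05558645e-03, -1.22486384e-03, -2.82931824e-03,  5.51291922e-05,
       -6.44172953e-04, -6.86529136e-04]), 'joint_efforts': array([ 7.39470925e-04, -4.07296300e+01, -2.93699276e+01, -1.56587103e-04,
        3.39749706e-03,  3.32050845e-06]), 'eef_pos': array([ 0.18310494, -0.64911183,  0.2490503 ]), 'tcp_rot': array([ 9.90575816e-01,  1.36961243e-01,  1.81880330e-05, -1.08194917e-03]), 'contact_force': array([-0.07751649, -0.2144134 , -0.06791509]), 'wrist_torque': array([0.02251791, 0.01025224, 0.05578832]), 'finger_force': 0.0, 'opening': 0.9999142269221698}
```

View pics/scene0.png

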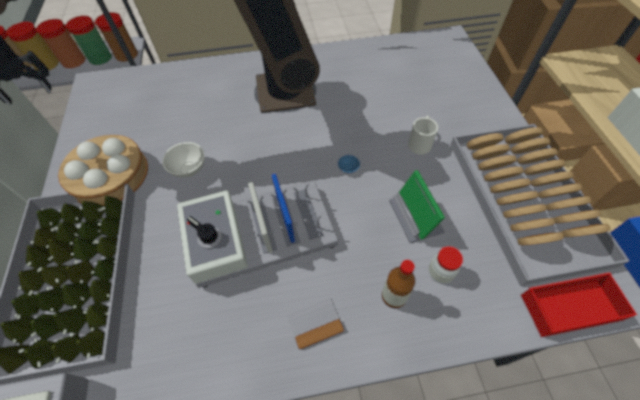

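View pics/top0.png

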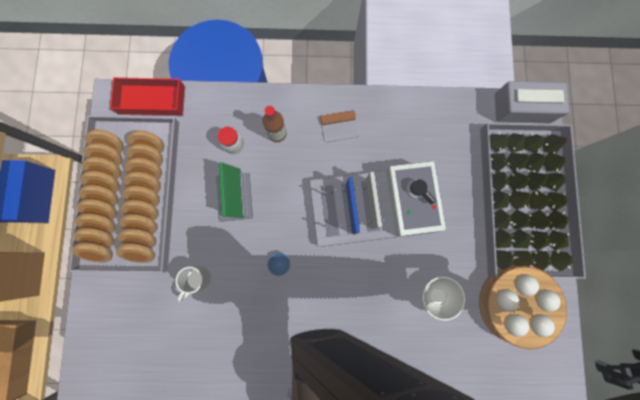

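The scene view shows the head at (210,235), white and blue boards at (258,210) and (284,208), the empty slot at about (315,205), and the green board at (422,205). The top view has the head at (417,198), the empty slot at about (325,208) and the green board at (230,190). Next I'll zoom in on the steriliser and get the green board's outline by colour.

```bash
python3 - <<'E'
import cv2,numpy as np
t=cv2.imread("pics/top0.png");s=cv2.imread("pics/scene0.png")
cv2.imwrite("pics/cropT.png",cv2.resize(t[150:258,295:455],None,fx=5,fy=5,interpolation=cv2.INTER_CUBIC))
cv2.imwrite("pics/cropS.png",cv2.resize(s[170:290,175:345],None,fx=4.6,fy=4.6,interpolation=cv2.INTER_CUBIC))
for n,im,(x0,x1,y0,y1) in (("top",t,(205,260,150,230)),("scene",s,(385,455,160,245))):
    h=cv2.cvtColor(im,cv2.COLOR_BGR2HSV);m=cv2.inRange(h,(50,90,40),(80,255,255));k=np.zeros_like(m);k[y0:y1,x0:x1]=m[y0:y1,x0:x1]
    c=max(cv2.findContours(k,0,2)[0],key=cv2.contourArea)
    print(n,cv2.contourArea(c))
    for e in(2,3,4):print(cv2.approxPolyDP(c,e,True)[:,0].tolist())
E
```

```text
top 936.5
[[220, 163], [222, 214], [242, 216], [239, 169]]
[[220, 163], [222, 214], [242, 216], [239, 169]]
[[220, 163], [222, 214], [242, 216], [239, 169]]
scene 1451.5
[[416, 170], [400, 194], [419, 228], [419, 237], [423, 238], [444, 217]]
[[416, 170], [400, 194], [419, 228], [419, 237], [423, 238], [444, 217]]
[[416, 170], [400, 194], [423, 238], [444, 217]]
```

View pics/cropT.png

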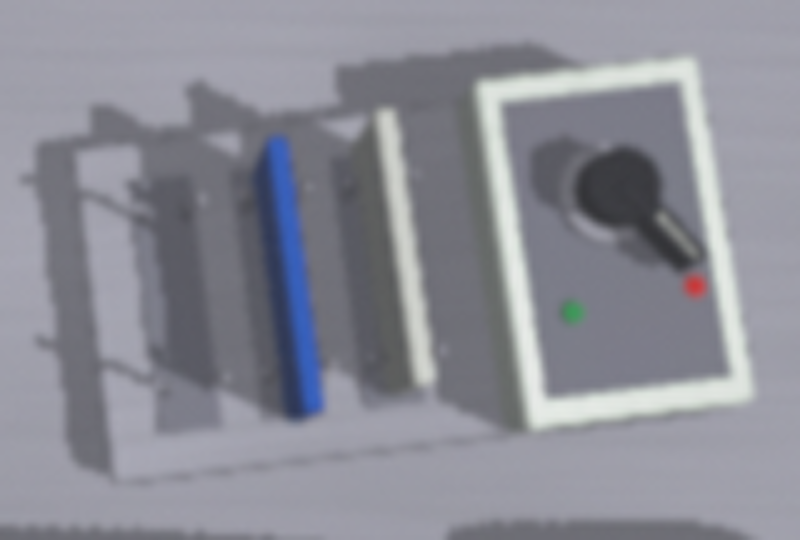

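View pics/cropS.png

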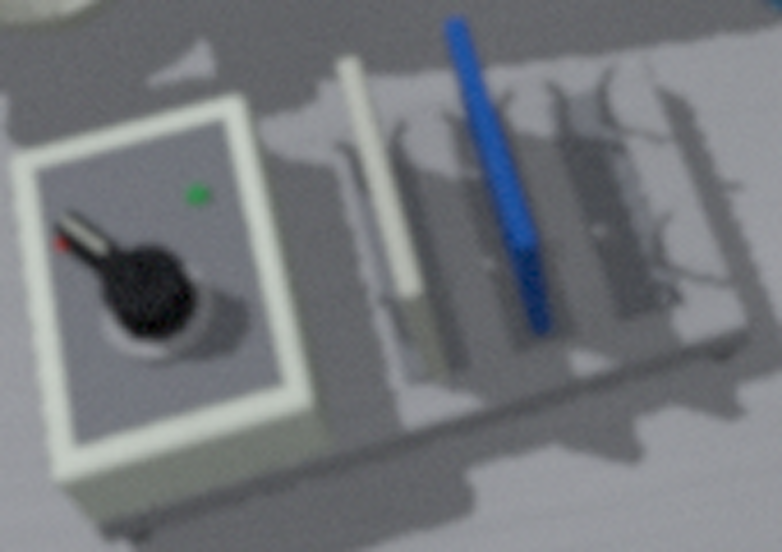

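```bash
cat > h.py <<'E'
import numpy as np,cv2
from plant import monitor,eyes,ctrl
from scipy.optimize import least_squares
from scipy.spatial.transform import Rotation as Ro
P={n:eyes.camera_params(n) for n in("top","scene")}
def proj(n,X):
    p=P[n];c=np.atleast_2d(X)@np.array(p["R"]).T+p["t"];u=c@np.array(p["K"]).T;return u[:,:2]/u[:,2:]
def tri(a,b):
    M=[np.array(P[n]["K"])@np.c_[P[n]["R"],P[n]["t"]] for n in("top","scene")]
    X=cv2.triangulatePoints(M[0],M[1],np.array(a,float).reshape(2,1),np.array(b,float).reshape(2,1))[:,0];return X[:3]/X[3]
E
python3 - <<'E'
from h import *
T=lambda x,y:np.array([x/5+295-.4,y/5+150-.4]);S=lambda x,y:np.array([x/4.6+175-.4,y/4.6+170-.4])
pts={"h++":((475,85),(312,398),(.1,-.05,.1)),"h+-":((693,60),(60,478),(.1,-.18,.1)),"h--":((752,400),(12,160),(-.1,-.18,.1)),"h-+":((528,430),(240,97),(-.1,-.05,.1)),
"w+":((387,110),(408,292),(.075,.01,.144)),"w-":((420,385),(348,60),(-.075,.01,.144)),"b+":((278,140),(525,240),(.075,.07,.144)),"b-":((310,412),(457,20),(-.075,.07,.144)),
"red":((694,286),(62,243),None),"green":((572,312),(198,195),None)}
W={}
for k,(a,b,m) in pts.items(): W[k]=tri(T(*a),S(*b));print(k,W[k].round(4))
def w(p,m): c,s=np.cos(p[2]),np.sin(p[2]);return np.array([p[0]+c*m[0]-s*m[1],p[1]+s*m[0]+c*m[1],m[2]])
def res(p):
    r=[]
    for k,(a,b,m) in pts.items():
        if m and k[0]=='h': X=w(p,m);r+=[proj("top",X)[0]-T(*a),proj("scene",X)[0]-S(*b)]
    return np.concatenate(r)
q=least_squares(res,[.6,-.2,0]);print("ster",q.x.round(4),q.fun.round(1))
for m in((0,.13,.04),(0,.07,.144),(0,.01,.144)):print(m,w(q.x,m).round(4))
R,G=W["red"],W["green"]
def rd(p):
    r=[]
    for k,a in(("red",215),("green",155)):
        t=np.deg2rad(a)+q.x[2];X=np.array([p[0]+.07*np.cos(t),p[1]+.07*np.sin(t),.1]);a_,b_,_=pts[k];r+=[proj("top",X)[0]-T(*a_),proj("scene",X)[0]-S(*b_)]
    return np.concatenate(r)
d=least_squares(rd,[.6,-.3]);print("dial",d.x.round(4),d.fun.round(1))
for k,a,b in(("up+",(219.8,162.8),(444.3,217)),("up-",(221.8,214.2),(416,169.7)),("lo+",(239.3,168.8),(423,238.3)),("lo-",(242.3,216),(399.7,194))):print(k,tri(a,b).round(4))
def box(p,lean):
    c,s=np.cos(p[2]),np.sin(p[2]);Rz=np.array([[c,-s,0],[s,c,0],[0,0,1]]);Rx=Ro.from_euler('x',-lean).as_matrix()
    B=np.array([(x,y,z) for x in(-.075,.075) for y in(-.006,.006) for z in(0,.1)])@Rx.T+[0,-.02,.026]
    return B@Rz.T+[p[0],p[1],0]
def hullm(n,X,sh):
    m=np.zeros(sh,np.uint8);h=cv2.convexHull(((proj(n,X))*4).astype(np.float32));return h
def rb(p):
    X=box(p,np.deg2rad(20));r=[]
    # indices x,y,z
    r+=[proj("top",X[7])[0]-(219.8,162.8),proj("top",X[3])[0]-(221.8,214.2)]
    r+=[proj("scene",X[7])[0]-(444.3,217),proj("scene",X[3])[0]-(416,169.7)]
    return np.concatenate(r)
g=least_squares(rb,[.6,.15,0]);print("stand",g.x.round(4),g.fun.round(1))
E
```

```text
h++ [ 0.655  -0.171   0.1013]
h+- [ 0.6727 -0.2955  0.0983]
h-- [ 0.48   -0.3244  0.0955]
h-+ [ 0.4615 -0.1996  0.0952]
w+ [ 0.6295 -0.1143  0.1455]
w- [ 0.4821 -0.1324  0.1408]
b+ [ 0.6118 -0.0552  0.1461]
b- [ 0.4669 -0.0732  0.1413]
red [ 0.5425 -0.2932  0.1019]
green [ 0.5267 -0.2231  0.1028]
ster [ 0.551  -0.1332  0.1451] [-1.  -0.7  1.6  0.9  0.4 -1.3 -1.2  1.2  1.2  0.6 -1.  -1.5 -0.2  0.7
  0.8 -1.9]
(0, 0.13, 0.04) [ 0.5322 -0.0045  0.04  ]
(0, 0.07, 0.144) [ 0.5409 -0.0639  0.144 ]
(0, 0.01, 0.144) [ 0.5496 -0.1233  0.144 ]
dial [ 0.593  -0.2449] [ 0.3  0.2  1.1  0.2  0.5  0.4 -0.3  0.5]
up+ [0.6526 0.3033 0.1199]
up- [0.5094 0.285  0.124 ]
lo+ [0.6571 0.269  0.0317]
lo- [0.5153 0.2526 0.0304]
stand [0.5823 0.2757 0.117 ] [-0.6 -0.6  0.8  1.9 -0.2  1.1  0.6  0.1]
```

```bash
cat >> h.py <<'E'
def tgt(yaw,lean=0): return (Ro.from_euler('z',yaw)*Ro.from_euler('x',-lean)).as_matrix()@np.diag([1,-1,-1])
def delta(pos,yaw,lean=0,Rt=None):
    s=monitor.get_state();R0=Ro.from_quat(s["tcp_rot"]);Rt=tgt(yaw,lean) if Rt is None else Rt
    d=R0.inv().apply(np.array(pos)-s["eef_pos"]);r=(R0.inv()*Ro.from_matrix(Rt)).as_rotvec()
    print("at",s["eef_pos"].round(4),"rows",(d/.4).round(4).tolist(),(r/np.pi).round(4).tolist(),"mm",(d*1e3).round(1).tolist())
def wpts(p,X):
    c=np.atleast_2d(X)@np.array(p["R"]).T+p["t"];K=np.array(p["K"]);th=np.arctan2(np.hypot(c[:,0],c[:,1]),c[:,2]);a=np.arctan2(c[:,1],c[:,0])
    return np.c_[K[0,2]+K[0,0]*th*np.cos(a),K[1,2]+K[1,1]*th*np.sin(a)]
def wray(p,uv):
    K=np.array(p["K"]);d=(np.array(uv)-K[:2,2])/K[[0,1],[0,1]];th=np.hypot(*d);v=np.array([*(d/th*np.sin(th)),np.cos(th)])
    R=np.array(p["R"]);return -R.T@p["t"],R.T@v
E
python3 -c "
from h import *
delta((.54,-.03,.36),.13)
p=eyes.camera_params('wrist');print(p['K'],-p['R'].T@p['t'],p['R'])"
```

```text
at [ 0.1831 -0.6491  0.2491] rows [1.2788, -1.2482, -0.2743] [-0.0007, -0.0001, 0.0461] mm [511.5, -499.3, -109.7]
[[309.70691629   0.         316.42504943]
 [  0.         309.70691629 193.54020929]
 [  0.           0.           1.        ]] [ 0.25949957 -0.62801728  0.37290509] [[ 0.27100828 -0.9625739  -0.00245073]
 [-0.915226   -0.25846473  0.30912351]
 [-0.29818765 -0.08153206 -0.95101874]]
```

```bash
python3 -m handwheel '[[0.64,-0.62,-0.274,0,0,0,1],[0.64,-0.62,-0.274,0,0,0,1],[0.64,-0.62,-0.274,0,0,0,1],[0.64,-0.62,-0.274,0,0,0,1],[0.64,-0.62,-0.274,0,0,0,1],[0.64,-0.62,-0.274,0,0,0,1],[0.64,-0.62,-0.274,0,0,0,1]]' && python3 -m handwheel '[[0.64,-0.628,0,0,0,0.046,1],[0.64,-0.628,0,0,0,0.046,1],[0.64,-0.628,0,0,0,0.046,1],[0.64,-0.628,0,0,0,0.046,1],[0.64,-0.628,0,0,0,0.046,1],[0.64,-0.628,0,0,0,0.046,1],[0.64,-0.628,0,0,0,0.046,1],[0.64,-0.628,0,0,0,0.046,1]]'; python3 - <<'E'
from h import *
p=eyes.camera_params("wrist");im=eyes.read_camera("wrist")
import pickle;pickle.dump(p,open("w1.pkl","wb"));cv2.imwrite("pics/w1.png",im[:,:,::-1])
s=monitor.get_state();print(s["time"],s["eef_pos"])
# predicted empty slot wires tops / floor, yaw .13
c,sn=np.cos(.13),np.sin(.13)
for x in(-.05,.05):
  for y in(-.016,.016):
    print(wpts(p,[.532+c*x-sn*y,-.0045+sn*x+c*y,.101])[0].round(1))
print(wpts(p,[[.593,-.2449,.126]]).round(1))
E
```

```text
time: 0.98
eef_pos: [0.3641, -0.3389, 0.3619]
tcp_rot: [0.99, 0.14, 0.001, 0.002]
contact_force: [0.1, -0.9, -0.2]
opening: 1.004
finger_force: 0.0
time: 1.98
eef_pos: [0.5403, -0.0312, 0.3589]
tcp_rot: [0.998, 0.065, -0.001, 0.0]
contact_force: [-0.4, 0.1, -0.5]
opening: 1.003
finger_force: 0.0
2.025 [ 0.540175   -0.03158035  0.35918349]
[307.6 200.3]
[283.2 200.3]
[306.9 123.3]
[281.  123.6]
[[485.9 147.9]]
```

View pics/w1.png

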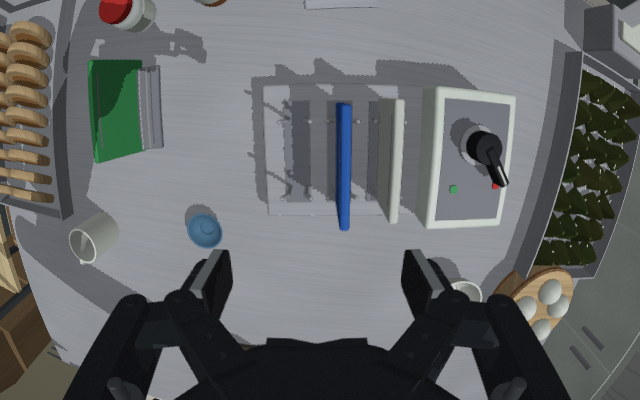

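The wrist view shows the empty-slot wires at about x 283–309 px, y 120 and 197, which matches my predictions. The dial hub is at (485,147) and the green board spans (90–142, 60–160). I'll zoom in for a precise refit.

```bash
python3 - <<'E'
import cv2
t=cv2.imread("pics/w1.png")
cv2.imwrite("pics/w1c.png",cv2.resize(t[75:235,245:405],None,fx=3.75,fy=3.75,interpolation=cv2.INTER_CUBIC))
E
```

```text
(no output)
```

View pics/w1c.png

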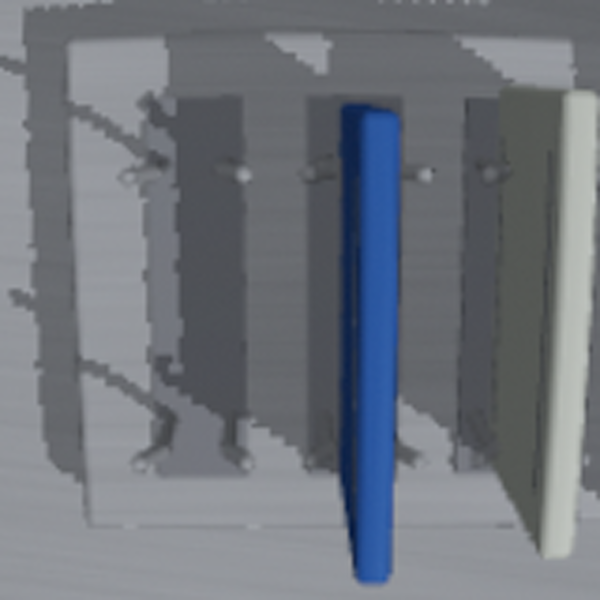

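```bash
python3 - <<'E'
from h import *
import pickle;p=pickle.load(open("w1.pkl","rb"))
obs={(-1,1):(282.9,198.5),(-1,-1):(311.1,198.5),(1,1):(279.1,122.2),(1,-1):(309.8,121.1)}
def W(q,m): c,s=np.cos(q[2]),np.sin(q[2]);return np.array([q[0]+c*m[0]-s*m[1],q[1]+s*m[0]+c*m[1],m[2]])
f=lambda q:np.concatenate([wpts(p,W(q,(a*.05,b*q[3],.101)))[0]-o for (a,b),o in obs.items()])
r=least_squares(f,[.53,0,.13,.018]);print("slot",r.x.round(4),r.fun.round(1))
# dots in wrist
for k,uv in(("green",(453,189)),("red",(495,186))):
    o,d=wray(p,uv);print(k,(o+d*(.1-o[2])/d[2]).round(4))
for uv in((436,88),(516,95),(500,227),(423,227)):
    o,d=wray(p,uv);print("head",(o+d*(.1-o[2])/d[2]).round(4))
print("dial px hub top z=.14",wpts(p,[[.593,-.2449,.14]]).round(1))
delta((.585,.29,.33),.12)
E
```

```text
slot [ 0.5345 -0.0056  0.1453  0.0187] [-0.2  0.3  0.2 -0.1  0.2 -0.2 -0.2  0.1]
green [ 0.5258 -0.2237  0.1   ]
red [ 0.5398 -0.2929  0.1   ]
head [ 0.6546 -0.1698  0.1   ]
head [ 0.6753 -0.2962  0.1   ]
head [ 0.4775 -0.3256  0.1   ]
head [ 0.465  -0.1927  0.1   ]
dial px hub top z=.14 [[491.3 149.9]]
at [ 0.5402 -0.0316  0.3592] rows [0.2144, -0.7829, 0.0725] [0.0, 0.0004, 0.0027] mm [85.7, -313.2, 29.0]
```

```bash
python3 -c "
from h import *
delta((.575,.341,.262),.12,np.deg2rad(20))"
```

```text
at [ 0.5402 -0.0316  0.3592] rows [0.2062, -0.9126, 0.2425] [-0.1111, -0.0, 0.0028] mm [82.5, -365.0, 97.0]
```

```bash
python3 -m handwheel '[[0.206,-0.912,0.1,-0.111,0,0.003,1],[0.206,-0.912,0.1,-0.111,0,0.003,1],[0.206,-0.912,0.1,-0.111,0,0.003,1],[0.206,-0.912,0.1,-0.111,0,0.003,1],[0.206,-0.912,0.1,-0.111,0,0.003,1],[0.206,-0.912,0.1,-0.111,0,0.003,1],[0.206,-0.912,0.242,-0.111,0,0.003,0.4],[0.206,-0.912,0.242,-0.111,0,0.003,0.4],[0.206,-0.912,0.242,-0.111,0,0.003,0.4],[0.206,-0.912,0.242,-0.111,0,0.003,0.4]]'; python3 - <<'E'
from h import *
import pickle
p=eyes.camera_params("wrist");im=eyes.read_camera("wrist")
pickle.dump(p,open("w2.pkl","wb"));cv2.imwrite("pics/w2.png",im[:,:,::-1])
h=cv2.cvtColor(im,cv2.COLOR_RGB2HSV);m=cv2.inRange(h,(50,90,40),(80,255,255))
c=max(cv2.findContours(m,0,2)[0],key=cv2.contourArea);print(cv2.contourArea(c),cv2.approxPolyDP(c,3,True)[:,0].tolist())
c,sn=np.cos(.12),np.sin(.12)
for x in(-.075,.075):
  for y in(-.006,.006):
    a=np.deg2rad(20);Y=-.02+y*np.cos(a)+.1*np.sin(a);Z=.026-y*np.sin(a)+.1*np.cos(a)
    print(x,y,wpts(p,[.5823+c*x-sn*Y,.2757+sn*x+c*Y,Z]).round(1))
E
```

```text
time: 3.28
eef_pos: [0.5763, 0.3413, 0.2667]
tcp_rot: [0.983, 0.058, 0.014, 0.172]
contact_force: [-0.4, -0.6, 0.7]
opening: 0.697
finger_force: 0.0
1662.5 [[307, 104], [306, 252], [315, 253], [316, 107]]
-0.075 -0.006 [[321.1 254.9]]
-0.075 0.006 [[309.5 254.9]]
0.075 -0.006 [[321.3 103.9]]
0.075 0.006 [[307.8 104. ]]
```

View pics/w2.png

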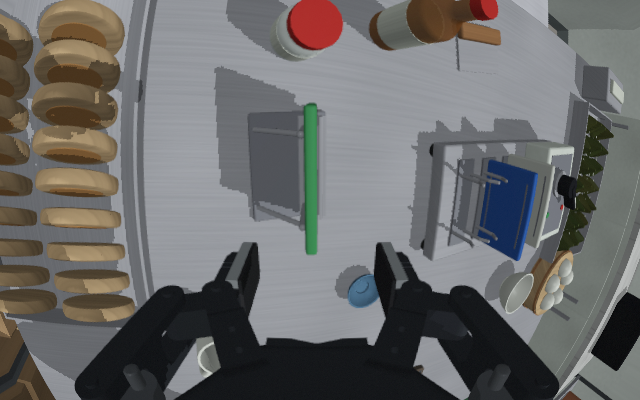

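The board is seen edge-on at columns 305–318 and rows 103–254, against a prediction of 308–321. That puts it about 3 mm further to +y, with a yaw of about 0.105.

```bash
python3 -c "
from h import *
a=np.deg2rad(20)
for zb in(.14,.08):
  Y=-.02+zb*np.sin(a);Z=.026+zb*np.cos(a);c,s=np.cos(.105),np.sin(.105)
  delta((.583-s*Y,.2787+c*Y,Z),.105,a)"
```

```text
at [0.5761 0.3415 0.2666] rows [-0.0024, -0.0096, 0.2863] [-0.0007, -0.0035, 0.0037] mm [-1.0, -3.8, 114.5]
at [0.5761 0.3415 0.2666] rows [-0.004, -0.0093, 0.4363] [-0.0007, -0.0035, 0.0037] mm [-1.6, -3.7, 174.5]
```

```bash
python3 -m handwheel '[[-0.002,-0.009,0.1,0,-0.003,0.004,0.4],[-0.002,-0.009,0.2,0,-0.003,0.004,0.4],[-0.002,-0.009,0.28,0,-0.003,0.004,0.4],[-0.003,-0.009,0.28,0,-0.003,0.004,0.4]]'; python3 -c "
from h import *
a=np.deg2rad(20)
for zb in(.08,):
  Y=-.02+zb*np.sin(a);Z=.026+zb*np.cos(a);c,s=np.cos(.105),np.sin(.105)
  delta((.583-s*Y,.2787+c*Y,Z),.105,a)"
```

```text
time: 3.82
eef_pos: [0.5772, 0.3059, 0.1551]
tcp_rot: [0.983, 0.052, 0.006, 0.174]
contact_force: [0.2, -0.4, 0.0]
opening: 0.696
finger_force: 0.0
at [0.5772 0.3059 0.1551] rows [0.0083, 0.0015, 0.1439] [0.0003, 0.0021, 0.0005] mm [3.3, 0.6, 57.6]
```

```bash
python3 -m handwheel '[[0.008,0.001,0.07,0,0.002,0,0.4],[0.008,0.001,0.14,0,0.002,0,0.4],[0.008,0.001,0.142,0,0.002,0,0.4],[0.008,0.001,0.142,0,0.002,0,-1],[0.008,0.001,0.142,0,0.002,0,-1],[0.008,0.001,0.142,0,0.002,0,-1],[0.008,0.001,0.142,0,0.002,0,-1],[0.008,0.001,0.142,0,0.002,0,-1]]' 50
```

```text
time: 4.82
eef_pos: [0.584, 0.2889, 0.1053]
tcp_rot: [0.983, 0.053, 0.012, 0.173]
contact_force: [-1.0, 1.7, 5.8]
opening: 0.132
finger_force: 50.1
```

```bash
python3 -m handwheel '[[0,0,-0.05,0,0,0,-1],[0,0,-0.15,0,0,0,-1],[0,0,-0.28,0,0,0,-1],[0,0,-0.36,0,0,0,-1],[0,0,-0.36,0,0,0,-1],[0,0,-0.36,0,0,0,-1]]'; python3 -c "
from h import *
s=.142
delta((.5335,-.005,.25),.142)"
```

```text
time: 5.58
eef_pos: [0.5765, 0.3363, 0.2365]
tcp_rot: [0.983, 0.053, 0.009, 0.174]
contact_force: [0.4, 0.4, -2.0]
opening: 0.132
finger_force: 49.1
at [0.5765 0.3363 0.2365] rows [-0.1987, 0.7977, 0.2552] [0.1113, 0.002, -0.0107] mm [-79.5, 319.1, 102.1]
```

```bash
python3 -m handwheel '[[-0.05,0.2,0.064,0.04,0,-0.003,-1],[-0.1,0.4,0.128,0.08,0,-0.006,-1],[-0.15,0.6,0.192,0.111,0.002,-0.011,-1],[-0.199,0.798,0.255,0.111,0.002,-0.011,-1],[-0.199,0.798,0.255,0.111,0.002,-0.011,-1],[-0.199,0.798,0.255,0.111,0.002,-0.011,-1],[-0.199,0.798,0.255,0.111,0.002,-0.011,-1],[-0.199,0.798,0.255,0.111,0.002,-0.011,-1]]'; python3 - <<'E'
from h import *
import pickle
p=eyes.camera_params("wrist");im=eyes.read_camera("wrist")
pickle.dump(p,open("w3.pkl","wb"))
delta((.5335,-.005,.25),.142)
s=monitor.get_state();R=Ro.from_quat(s["tcp_rot"])
sl=lambda m:np.array([.5335+np.cos(.142)*m[0]-np.sin(.142)*m[1],-.005+np.sin(.142)*m[0]+np.cos(.142)*m[1],m[2]])
print("wires",[wpts(p,sl((a,b,.101)))[0].round(0).tolist() for a in(-.05,.05) for b in(-.0187,.0187)])
print("board top/bottom",[wpts(p,s["eef_pos"]+R.apply([a,b,z]))[0].round(0).tolist() for z in(-.016,.084) for a in(-.075,.075) for b in(-.006,.006)])
big=cv2.resize(im[60:260,200:440],None,fx=3.3,fy=3,interpolation=cv2.INTER_CUBIC);cv2.imwrite("pics/w3.png",big[:,:,::-1])
E
```

```text
time: 6.58
eef_pos: [0.5335, -0.0043, 0.2498]
tcp_rot: [0.997, 0.071, -0.0, -0.001]
contact_force: [-0.3, 0.0, -2.2]
opening: 0.13
finger_force: 49.6
at [ 0.5337 -0.0038  0.2501] rows [-0.001, 0.0028, 0.0004] [-0.0004, -0.0002, 0.0005] mm [-0.4, 1.1, 0.1]
wires [[337.0, 233.0], [298.0, 233.0], [339.0, 129.0], [296.0, 129.0]]
board top/bottom [[305.0, 394.0], [326.0, 394.0], [297.0, 108.0], [332.0, 108.0], [309.0, 294.0], [323.0, 294.0], [306.0, 102.0], [325.0, 102.0]]
```

View pics/w3.png

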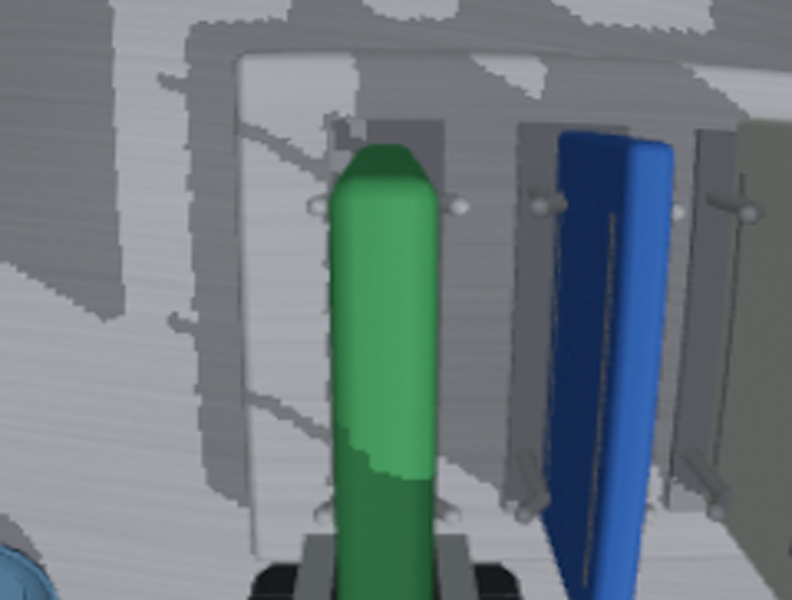

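```bash
python3 -m handwheel '[[0.008,0.0025,0.03,0,0,0,-1],[0.008,0.0025,0.08,0,0,0,-1],[0.008,0.0025,0.12,0,0,0,-1],[0.008,0.0025,0.16,0,0,0,-1],[0.008,0.0025,0.2,0,0,0,-1],[0.008,0.0025,0.23,0,0,0,-1],[0.008,0.0025,0.26,0,0,0,-1],[0.008,0.0025,0.28,0,0,0,-1],[0.008,0.0025,0.29,0,0,0,-1],[0.008,0.0025,0.293,0,0,0,-1]]'
```

```text
time: 7.88
eef_pos: [0.5382, -0.0051, 0.1345]
tcp_rot: [0.997, 0.071, 0.002, -0.0]
contact_force: [-0.1, -0.0, -2.8]
opening: 0.136
finger_force: 49.6
```

Still no contact, so I'll go down slowly until it seats.

```bash
python3 -m handwheel '[[0,0,0.005,0,0,0,-1],[0,0,0.01,0,0,0,-1],[0,0,0.013,0,0,0,-1],[0,0,0.013,0,0,0,-1]]'; python3 -m handwheel '[[0,0,0.004,0,0,0,-1],[0,0,0.004,0,0,0,-1]]'
```

```text
time: 8.38
eef_pos: [0.5381, -0.005, 0.1292]
tcp_rot: [0.997, 0.071, 0.002, -0.0]
contact_force: [-0.8, 0.2, -2.2]
opening: 0.133
finger_force: 49.6
time: 8.62
eef_pos: [0.5384, -0.0051, 0.1281]
tcp_rot: [0.997, 0.071, 0.002, 0.0]
contact_force: [-0.8, -0.4, 0.5]
opening: 0.135
finger_force: 50.0
```

```bash
python3 -m handwheel '[[0,0,0.003,0,0,0,-1],[0,0,0.003,0,0,0,-1],[0,0,0.002,0,0,0,-0.15],[0,0,0.002,0,0,0,-0.15],[0,0,0.002,0,0,0,-0.15],[0,0,0.002,0,0,0,-0.15]]'; python3 -m handwheel '[[0,0,-0.03,0,0,0,-0.15],[0,0,-0.1,0,0,0,-0.15],[0,0,-0.2,0,0,0,-0.15],[0,0,-0.35,0,0,0,-0.15],[0,0,-0.45,0,0,0,-0.15],[0,0,-0.45,0,0,0,-0.15]]'; python3 - <<'E'
from h import *
p=eyes.camera_params("wrist");im=eyes.read_camera("wrist")
big=cv2.resize(im[60:260,200:500],None,fx=2.6,fy=2.6,interpolation=cv2.INTER_CUBIC);cv2.imwrite("pics/w4.png",big[:,:,::-1])
sl=lambda m:np.array([.5335+np.cos(.142)*m[0]-np.sin(.142)*m[1],-.005+np.sin(.142)*m[0]+np.cos(.142)*m[1],m[2]])
print("pred board top in crop",[((wpts(p,sl((a,b,.144)))[0]-(200,60))*2.6).round(0).tolist() for a in(-.075,.075) for b in(-.006,.006)])
print("dial",((wpts(p,[.593,-.2449,.14])[0]-(200,60))*2.6).round())
E
```

```text
time: 9.38
eef_pos: [0.5381, -0.005, 0.1267]
tcp_rot: [0.997, 0.071, 0.001, -0.0]
contact_force: [-0.3, 0.4, 0.6]
opening: 0.423
finger_force: 0.0
time: 10.12
eef_pos: [0.5395, -0.0054, 0.313]
tcp_rot: [0.997, 0.072, 0.007, 0.001]
contact_force: [-0.6, 0.3, -0.9]
opening: 0.427
finger_force: 0.0
pred board top in crop [[312.0, 503.0], [283.0, 503.0], [314.0, 128.0], [281.0, 128.0]]
dial [848. 274.]
```

View pics/w4.png

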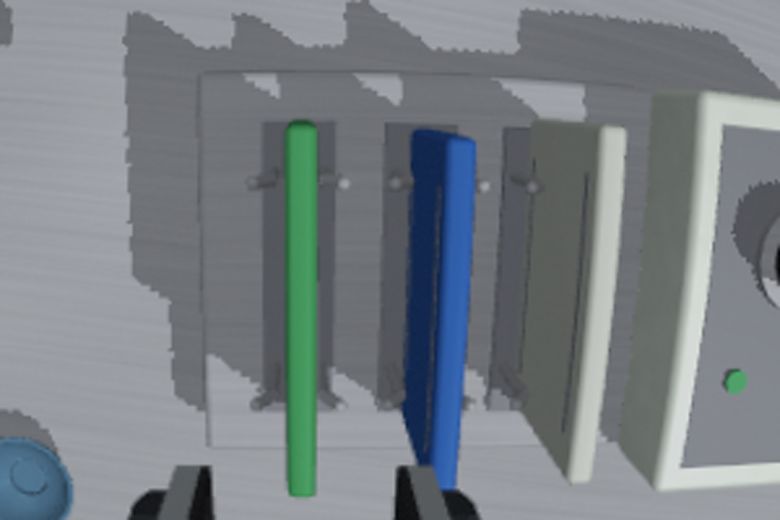

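The board is upright in the slot at columns 286–318 (predicted 281–314), so it is within 2 mm. On to the dial: I'll pinch the paddle and swing it.

```bash
python3 -c "
from h import *
delta((.5613,-.2732,.23),.752)"
```

```text
at [ 0.5383 -0.0052  0.3097] rows [-0.0403, 0.6709, 0.2002] [0.0013, -0.0023, -0.1938] mm [-16.1, 268.4, 80.1]
```

```bash
python3 -m handwheel '[[-0.04,0.671,0.05,0,-0.002,-0.194,0.1],[-0.04,0.671,0.05,0,-0.002,-0.194,0.1],[-0.04,0.671,0.05,0,-0.002,-0.194,0.1],[-0.04,0.671,0.1,0,-0.002,-0.194,0.1],[-0.04,0.671,0.2,0,-0.002,-0.194,0.1],[-0.04,0.671,0.2,0,-0.002,-0.194,0.1],[-0.04,0.671,0.2,0,-0.002,-0.194,0.1],[-0.04,0.671,0.2,0,-0.002,-0.194,0.1]]'; python3 - <<'E'
from h import *
delta((.5613,-.2732,.131),.752)
p=eyes.camera_params("wrist");im=eyes.read_camera("wrist")
big=cv2.resize(im[60:360,160:480],None,fx=1.8,fy=1.8,interpolation=cv2.INTER_CUBIC);cv2.imwrite("pics/w5.png",big[:,:,::-1])
print("hub,paddle",((wpts(p,[[.592,-.2445,.14],[.5613,-.2732,.14]])-(160,60))*1.8).round())
E
```

```text
time: 11.18
eef_pos: [0.5611, -0.2722, 0.2289]
tcp_rot: [0.93, 0.368, -0.001, 0.002]
contact_force: [0.1, -0.4, 0.2]
opening: 0.55
finger_force: 0.0
at [ 0.5611 -0.2722  0.2289] rows [-0.0007, 0.0014, 0.2447] [0.0009, 0.0008, 0.0007] mm [-0.3, 0.6, 97.9]
hub,paddle [[283. 162.]
 [283. 264.]]
```

View pics/w5.png

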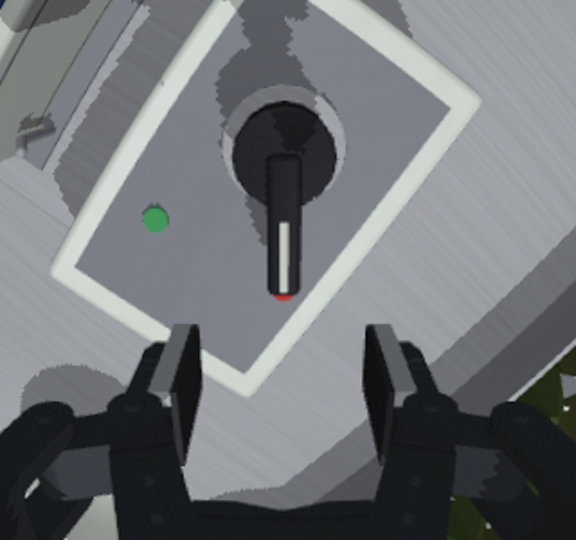

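The paddle (x 283, y 155–297) is centred between the fingers.

```bash
python3 -m handwheel '[[0,0.001,0.1,0,0,0,0.1],[0,0.001,0.2,0,0,0,0.1],[0,0.001,0.245,0,0,0,0.1],[0,0.001,0.245,0,0,0,0.1],[0,0.001,0.245,0,0,0,-1],[0,0.001,0.245,0,0,0,-1],[0,0.001,0.245,0,0,0,-1],[0,0.001,0.245,0,0,0,-1],[0,0.001,0.245,0,0,0,-1]]' 25
```

```text
time: 12.35
eef_pos: [0.5611, -0.2739, 0.1313]
tcp_rot: [0.93, 0.368, -0.001, 0.002]
contact_force: [-1.9, 2.5, 6.0]
opening: 0.16
finger_force: 26.6
```

```bash
python3 -m handwheel '[[0.002,-0.018,0,0,0,0.056,-1],[0.006,-0.036,0,0,0,0.111,-1],[0.014,-0.053,0,0,0,0.167,-1],[0.025,-0.068,0,0,0,0.222,-1],[0.038,-0.08,0,0,0,0.278,-1],[0.053,-0.091,0,0,0,0.333,-1],[0.053,-0.091,0,0,0,0.333,-1],[0.053,-0.091,0,0,0,0.333,-1]]'
```

```text
time: 13.35
eef_pos: [0.5507, -0.2311, 0.1311]
tcp_rot: [0.989, -0.146, -0.002, 0.0]
contact_force: [-4.4, 6.2, 9.4]
opening: 0.156
finger_force: 27.3
```

```bash
python3 -m handwheel '[[0,0,0,0,0,0,0],[0,0,0,0,0,0,0],[0,0,0,0,0,0,0],[0,0,0,0,0,0,0],[0,0,-0.05,0,0,0,0],[0,0,-0.15,0,0,0,0],[0,0,-0.25,0,0,0,0],[0,0,-0.35,0,0,0,0],[0,0,-0.35,0,0,0,0],[0,0,-0.35,0,0,0,0]]'; python3 - <<'E'
from h import *
im=eyes.read_camera("wrist")
big=cv2.resize(im[40:300,100:520],None,fx=1.8,fy=1.8);cv2.imwrite("pics/w6.png",big[:,:,::-1])
E
```

```text
time: 14.6
eef_pos: [0.551, -0.232, 0.269]
tcp_rot: [0.989, -0.146, -0.001, 0.001]
contact_force: [0.8, -0.4, -0.3]
opening: 0.5
finger_force: 0.0
```

View pics/w6.png

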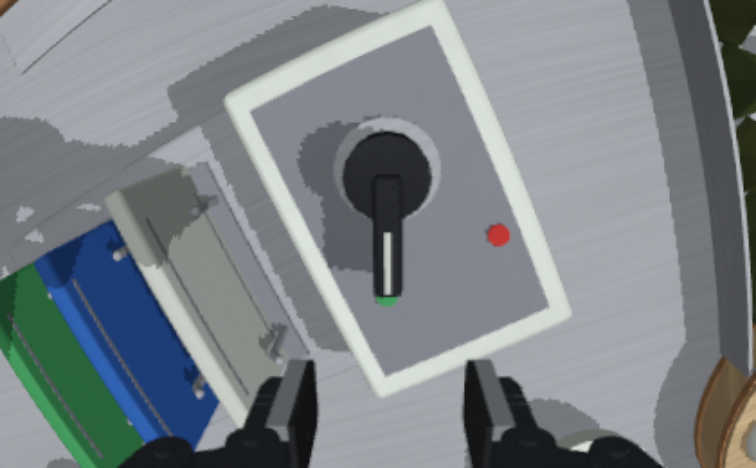

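The paddle (387,240) points at the green dot (387,299), the three boards stand upright in parallel, and the gripper is clear. I'm handing in.

```bash
python3 -c "
from plant import ctrl;print(ctrl.sign_off())"
```

```text
the job is handed in; nothing more can be done
None
```

The job is handed in at about 15 s: the green board stands released in the empty slot, within about 2 mm of centre across and about 3 mm lengthwise, and the dial rests at the green dot; the sign-off returned no verdict.

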